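# Hardness check on a soft rubber fan foot

## Task

Check the hardness of the soft rubber fan foot on the levelling table: first turn the red tilt knob until the hinged plate is level (bubble midway between the two lines), then take the orange hardness gauge out of its stand and set its round foot centred in the yellow ring on the rubber, with the gauge upright. Press gently, with about 6 N, and keep it so for 3 seconds for the reading; finish still holding the gauge there at that light pressure. Leave the fan head, screw tray and spanner where they lie.

Things in the scene. Friction and masses are not known exactly. Their poses are not given: they have to be found in the camera images.
- leveller: Levelling table, fixed: grey cast base 160 (x) x 200 (y) x 16 mm, a hinged aluminium plate above it. Origin: centre of the underside, on the 6 mm thick rubber mat; z up. The plate's hinge runs along x at y = +83 mm, 40 mm up; the upright tilt screw is at x = 0, y = -65 mm. (Axes named here and below are each thing's own.)
- plate (a joint): Tilt of the hinged plate (112 x 176 x 10 mm), rad: 0 = level, positive = the edge at the tilt screw too high, negative = too low. At every start that edge is too low. It follows the knob: 0.0129 rad of tilt per rad of knob (12 mm of lift per turn, 148 mm from the hinge), and stays where it is left.
- plate_top (a point): Point on the upper face of the hinged plate, over the middle of the leveller's base, 48 mm above the leveller's underside when level; its z axis is the plate's normal.
- knob (a joint): Turn of the tilt knob, rad: 0 when the plate is level; grows clockwise seen from above, and clockwise lifts the screw edge. Stops at -5 and +5; stiff enough to stay put (friction 0.06 N m). The knob turns in place and does not rise or sink.
- knob_grip (a point): Middle of the tilt knob's red wing, the point to grip, on the screw's axis, 86 mm above the leveller's underside. The wing is an upright bar 44 mm long (its own x), 14 mm thick (its own y), 26 mm high (13 mm above and below this point), and turns with the knob. Under it a black hub, 26 mm diameter, 10 mm high, then the 12 mm screw.
- bubble_mid (a point): Centre of the pale 12 mm long bubble in the yellow-green tube level on the plate (tube along the leveller's y, 60 mm long). The bubble runs to the higher end, 0.4 mm per mrad of tilt.
- vial_mid (a point): Middle of the tube level, between its two black lines (19 mm apart), where the bubble's centre stands when the plate is level.
- mark (a point): Middle of the yellow ring (27 mm diameter, yellow dot in the middle) painted on the flat top (56 mm diameter) of the black soft rubber fan foot (62 mm diameter, 16 mm high), which sits in a shallow steel cup on the plate. On the top face, 75 mm above the leveller's underside, 91 mm from the knob's axis; z is the rubber's normal. Goes down with the rubber when pressed.
- pad: The black soft rubber fan foot itself (see mark). Origin: centre of its underside; z is its normal. It is springy and is pressed straight down into its cup, 3 N per mm, at most 6 mm: 6 N sinks it by 2 mm.
- stand: Grey plastic gauge stand, fixed, 84 (x) x 66 (y) x 24 mm, standing on the mat; origin: centre of the underside. A round hole of 22 mm diameter, 20 mm deep, in the middle of its top takes the gauge's foot; the gauge's shoulder rests on the stand's top.
- gauge: Pocket hardness gauge, loose, about 0.2 kg, 108 mm tall, upright in the stand at the start. Origin: centre of the foot's underside; z up. From below: steel foot 18 mm diameter; stem 14 mm diameter, 6 to 16 mm up; shoulder 40 (x) x 24 (y) mm to 29 mm; orange case 58 (x) x 25 (y) mm to 98 mm; steel cap. Lift it 20 mm straight up to clear the stand.
- gauge_foot (a point): Centre of the flat underside of the gauge's foot (same point and axes as gauge), the face to be pressed on the rubber. A thin indenter sticks out 2.5 mm below it; it sinks into the rubber without noticeable resistance.
- gauge_grip (a point): Point to grip on the gauge's axis, 70 mm above the foot's underside, within the orange case; grip across the 25 mm thickness (the gauge's y). The gauge ends 38 mm above this point.
- fan_head: Grey plastic table fan head lying face down: round wire guard 200 mm diameter, 90 mm high, with the motor housing on top, 172 mm high in all. Loose bystander. Origin: centre of the guard's underside.
- screw_tray: Blue plastic screw tray, 120 (x) x 170 (y) x 32 mm, loose bystander. Origin: centre of the underside.
- spanner: Chrome combination spanner lying flat, 190 mm long along its x, about 10 mm high, loose bystander. Origin: middle of the shaft, at the underside.
- vise: Small blue bench vise, fixed bystander, about 150 x 110 mm with its handle, 110 mm high. Origin: centre of the underside.

How it is judged:
By the outcome, as a careful person would: the job done as asked, in the order asked, and still so for the second after the job is handed in, while the arm keeps its last pose, push and grip.
It also fails if it takes over 72 s, if anything falls off the work surface, if the arm or the gripper's body presses on something with over 40 N, if the wrist force passes 120 N, or if a joint passes its speed limit or range.

## Robot

A 6-joint arm with a two-finger parallel gripper is mounted at the origin on the work surface. World frame = base frame: x ahead of the robot, y to its left, z up, the work surface at z = 0. Lengths are in m, angles in rad, forces in N, time in s.
With the tool pointing down it reaches from about 0.325 to 0.9 m from the base axis. Payload 3.5 kg.
Tool frame: the origin (TCP) lies midway between the tips of the shut fingers; the grasp point (between the pads) lies 19 mm behind it; z points along the fingers, y is the line along which they close (so a half turn about z gives the same grasp; the last joint's range is limited). The gripper opens to 85 mm and grips with 20 to 120 N. Pads are 22 mm wide; open, the fingers measure 114 mm over their backs; the gripper's body (76 mm by 85 mm) begins 54 mm behind the grasp point. The pads swing forward as they close: fully open they stand 13 mm farther back than shut.
Start: joints at [-1.319, 0.276, -0.026, 1.268, 0, 1.467], TCP at [0.217, -0.586, 0.21] pointing down, gripper open.
Joint ranges: [-3.12, 3.12], [-0.85, 1.88], [-1.08, 1.24], [-1.95, 2.15], [-1.57, 1.53], [-3.14, 3.14]. Speed limits (rad/s): [2.57, 2.57, 3.14, 3.14, 3.14, 3.14].

## Interface

Orientations are given as a 3x3 rotation matrix whose columns are the frame's x, y, z axes.
In Python, from cell import bot, cams, ticket gives the robot as it stands.
- The arm moves only by the shell command python3 -m pendant 'ROWS' [FORCE]. ROWS is JSON, a list of rows, each a list of 3 entries, a list of its own where there are three numbers: the shift along the tool's x, y, z in m, then the turn about the tool's z in rad, then the closure, from -1 (fully open) to 1 (shut). In form: [[[x, y, z], turn, claw], ...]. A call has 1 to 20 rows; each row shifts and turns the commanded pose from where the row before left it, along the tool's axes as they then stand; what a row does not reach is not made up. A row lasts 1/8 s, in which the tool goes at most 62.5 mm and 10.7 degrees, less where a joint would pass 70% of its speed; a pose out of reach is approached as far as the arm can. A call is refused whole if a number of a shift passes 0.0625 or a number of a turn 0.188, either way. A call with a gripper value outside its range is refused whole. The fingers move at their own pace and stop on an object; FORCE is the grip in N (left out, the last holds). Time passes only in rows, so rows that do not move let the fingers close. It gives the time, the measured TCP pose, the force, the opening and the grip force at its end, in the units of the state.
- bot.read_state(): the state, without advancing time (a new reading comes with each control period).
- cams.capture(name): name is "scene" or "side" or "wrist"; returns a dict with "image" (384x512x3 uint8, blue, green, red), "camera_matrix" (3x3 intrinsics, pixels), "k1" (the pictures are not rectified: a ray, as slopes to the right and down, at radius r is drawn at 1 + k1 r^2 times it, then the intrinsics apply), "pose" (4x4, takes a point from camera to world coordinates). Camera axes: x right, y up, looking along -z (the intrinsics and any distortion apply to the point x, -y, -z); pixel columns grow to the right and rows downward; lengths in m; the calibration is good to about 2 mm. A picture is of the moment at which its call begins. There is no depth.
- ticket.close_job(): hands the job in; it is judged then, once.
The state is a dict: "t": time; "q": joint angles; "dq": joint speeds; "effort": joint torques, N m; "eef_pos": TCP position; "eef_rot": TCP orientation; "contact_force": force on the tool from outside, world axes, zero at the start; "ft_torque": the same for the moment, N m; "grip_width": finger opening in m; "finger_force": force on a finger pad.
Only numpy, scipy, OpenCV 4.12 (cv2) and the standard library are available. Lean on these libraries where they do the work, as an engineer would, in place of code of your own. Each camera call takes 0.05 s, during which the arm holds its last target. There are 200 camera calls.

## Working session

There is one attempt and no reset: what is moved stays moved. The work goes in short steps, Python scripts to look and compute and a shell command to move; the robot and the scene stay as the last step left them, time stands still between calls to the robot, and variables do not carry over. Pictures are saved under pics/ and viewed, at most 13 in all, crops included, and the job is handed in when it is done.

```bash
ls; mkdir -p pics; cat > h.py <<'E'
import numpy as np, cv2
from cell import bot, cams, ticket
def shot(n,fn=None):
    c=cams.capture(n)
    if fn: cv2.imwrite('pics/'+fn,c['image'])
    return c
def rays(c,uv):
    K=np.array(c['camera_matrix'],float);P=np.array(c['pose'])
    uv=np.atleast_2d(np.array(uv,float))
    d=np.c_[(uv[:,0]-K[0,2])/K[0,0],(uv[:,1]-K[1,2])/K[1,1]]
    s=d.copy()
    for _ in range(30): s=d/(1+c['k1']*(s**2).sum(1,keepdims=True))
    D=np.c_[s[:,0],-s[:,1],-np.ones(len(s))]@P[:3,:3].T
    return P[:3,3],D
def onz(c,uv,z):
    o,D=rays(c,uv); return o+D*((z-o[2])/D[:,2])[:,None]
def tri(pairs):
    A=np.zeros((3,3));b=np.zeros(3)
    L=[]
    for c,uv in pairs:
        o,D=rays(c,uv);d=D[0]/np.linalg.norm(D[0]);M=np.eye(3)-np.outer(d,d);A+=M;b+=M@o;L.append((M,o))
    p=np.linalg.solve(A,b); return p,[np.linalg.norm(M@(p-o)) for M,o in L]
def proj(c,p):
    P=np.array(c['pose']);K=np.array(c['camera_matrix']);q=(np.atleast_2d(p)-P[:3,3])@P[:3,:3]
    s=np.c_[q[:,0],-q[:,1]]/-q[:,2:];s=s*(1+c['k1']*(s**2).sum(1,keepdims=True))
    return s*[K[0,0],K[1,1]]+K[:2,2]
def blobs(c,lo,hi,amin=20):
    m=cv2.inRange(cv2.cvtColor(c['image'],cv2.COLOR_BGR2HSV),np.array(lo),np.array(hi))
    cs,_=cv2.findContours(m,cv2.RETR_EXTERNAL,cv2.CHAIN_APPROX_NONE)
    return sorted([x for x in cs if cv2.contourArea(x)>=amin],key=cv2.contourArea,reverse=True)
E
python3 - <<'E'
from h import *
a=shot('scene','a.png');b=shot('side','b.png');w=shot('wrist','w.png')
cv2.imwrite('pics/ab.png',cv2.resize(np.vstack([a['image'],b['image']]),None,fx=.78,fy=.78))
for c in(a,b,w):print(np.round(c['pose'],3).tolist(),c['k1'],c['camera_matrix'][0])
s=bot.read_state();print(s)
E
```

```text
pics
[[-0.313, -0.729, 0.609, 1.213], [0.95, -0.249, 0.191, 0.176], [0.012, 0.638, 0.77, 0.892], [0.0, 0.0, 0.0, 1.0]] -0.025280618200414745 [356.27939666   0.         257.49340203]
[[-0.694, 0.393, -0.603, -0.313], [-0.72, -0.363, 0.591, 0.887], [0.013, 0.844, 0.535, 0.902], [0.0, 0.0, 0.0, 1.0]] -0.019113975485886114 [484.28717223   0.         247.21751511]
[[0.347, 0.893, 0.287, 0.289], [-0.938, 0.331, 0.104, -0.559], [-0.002, -0.306, 0.952, 0.373], [0.0, 0.0, 0.0, 1.0]] 0.0231480038962065 [278.51377256   0.         258.87192818]
{'t': 0.15, 'q': array([-1.31935749e+00,  2.76997891e-01, -2.75349542e-02,  1.26797598e+00,
       -2.66880008e-06,  1.46741597e+00]), 'dq': array([-1.38549112e-03, -1.29946385e-03,  2.72802614e-03,  8.82952429e-04,
        5.57124445e-04,  7.58636601e-05]), 'effort': array([ 6.00708572e-04, -4.46055794e+01,  2.95639712e+01,  1.05217934e-02,
       -1.17799300e-04, -8.47349583e-06]), 'eef_pos': array([ 0.21698374, -0.5854618 ,  0.20920655]), 'eef_rot': array([[ 9.37709355e-01,  3.47420467e-01, -4.28650051e-04],
       [ 3.47420688e-01, -9.37707906e-01,  1.65798298e-03],
       [ 1.74068679e-04, -1.70362804e-03, -9.99998534e-01]]), 'contact_force': array([-0.70456408, -0.2151628 ,  0.22046096]), 'ft_torque': array([-0.01579989, -0.00927344,  0.01756648]), 'finger_force': 0.0, 'grip_width': 0.08520679548022754}
```

View pics/a.png

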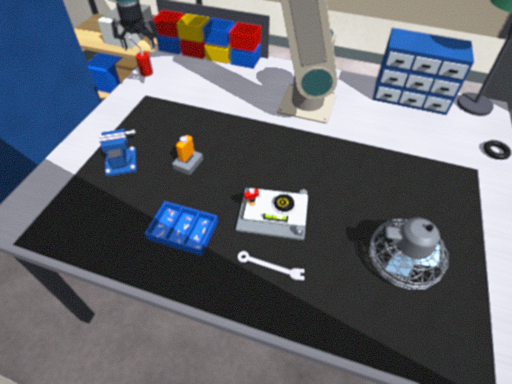

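View pics/b.png

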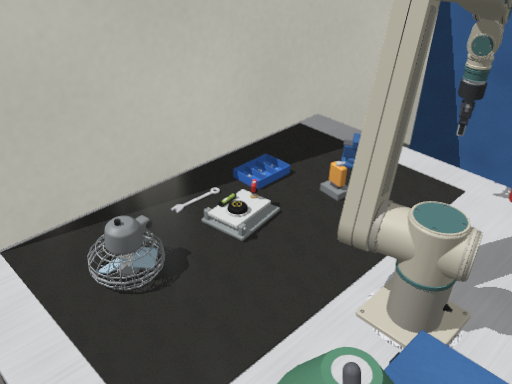

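Scene view: red knob at (252,194), yellow ring at (284,203), tube level at (275,217), orange gauge at (185,148) on its grey stand, tray at (182,228), and the vise left of the stand. Side view: gauge at (338,175), knob at (254,186), ring at (238,206), vial at (229,199).

```bash
python3 - <<'E'
from h import *
a=shot('scene');b=shot('side')
def cen(c,lo,hi,box,big=False):
    hsv=cv2.cvtColor(c['image'],cv2.COLOR_BGR2HSV);m=cv2.inRange(hsv,np.array(lo),np.array(hi))
    if lo[0]==0 and hi[0]<=6: m|=cv2.inRange(hsv,np.array([172,lo[1],lo[2]]),np.array([180,255,255]))
    x0,y0,x1,y1=box;k=np.zeros_like(m);k[y0:y1,x0:x1]=m[y0:y1,x0:x1]
    ys,xs=np.nonzero(k);print(len(xs),xs.min(),xs.max(),ys.min(),ys.max());return [(xs.min()+xs.max())/2,(ys.min()+ys.max())/2],[xs.mean(),ys.mean()]
for n,lo,hi,ba,bb in [('knob',[0,120,70],[6,255,255],(235,175,270,212),(245,175,265,197)),
 ('gauge',[7,150,100],[20,255,255],(165,125,205,170),(320,155,352,195)),
 ('ring',[22,100,60],[32,255,255],(270,192,300,212),(224,196,252,218)),
 ('vial',[30,80,60],[48,255,255],(255,208,295,226),(215,188,240,206))]:
    ua=cen(a,lo,hi,ba);ub=cen(b,lo,hi,bb)
    for i in(0,1):
        p,r=tri([(a,ua[i]),(b,ub[i])]);print(n,ua[i],ub[i],p.round(4),np.round(r,4))
ca=a['image'][110:250,90:320];cb=b['image'][140:240,190:370]
cv2.imwrite('pics/c.png',np.vstack([cv2.resize(ca,(690,330),interpolation=2)if 0 else cv2.resize(ca,(560,340)),cv2.resize(cb,(560,260))]))
E
```

```text
114 244 258 188 200
46 251 255 180 192
knob [np.float64(251.0), np.float64(194.0)] [np.float64(253.0), np.float64(186.0)] [ 0.5984 -0.0345  0.09  ] [0.0032 0.0032]
knob [np.float64(251.2280701754386), np.float64(194.28070175438597)] [np.float64(253.2391304347826), np.float64(187.17391304347825)] [ 0.5968 -0.0342  0.0866] [0.0034 0.0034]
287 176 194 134 161
302 329 346 161 186
gauge [np.float64(185.0), np.float64(147.5)] [np.float64(337.5), np.float64(173.5)] [ 0.4738 -0.3071  0.0801] [0.0018 0.0018]
gauge [np.float64(185.3275261324042), np.float64(149.00696864111498)] [np.float64(337.18543046357615), np.float64(174.35761589403972)] [ 0.475  -0.3067  0.0757] [0.0009 0.0009]
99 277 288 197 207
48 231 241 201 206
ring [np.float64(282.5), np.float64(202.0)] [np.float64(236.0), np.float64(203.5)] [0.5819 0.0558 0.0719] [0.0015 0.0015]
ring [np.float64(282.3838383838384), np.float64(201.91919191919192)] [np.float64(236.27083333333334), np.float64(203.60416666666666)] [0.5814 0.0553 0.0715] [0.0014 0.0014]
82 264 286 214 220
57 221 234 193 203
vial [np.float64(275.0), np.float64(217.0)] [np.float64(227.5), np.float64(198.0)] [0.6326 0.0472 0.0624] [0.0002 0.0002]
vial [np.float64(274.6829268292683), np.float64(216.97560975609755)] [np.float64(228.2982456140351), np.float64(198.01754385964912)] [0.6317 0.0456 0.0616] [0.001 0.001]
```

View pics/c.png

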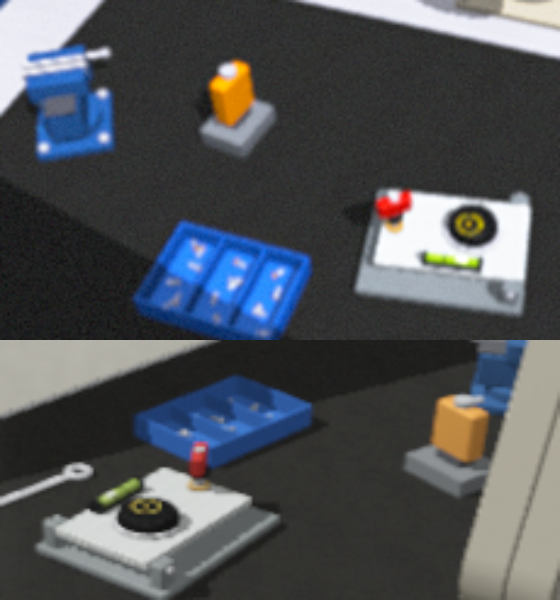

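```bash
python3 -m pendant '[[[0.039,-0.0275,-0.003],0,-1],[[0.039,-0.0275,-0.003],0,-1],[[0.039,-0.0275,-0.003],0,-1],[[0.039,-0.0275,-0.003],0,-1],[[0.039,-0.0275,-0.003],0,-1],[[0.039,-0.0275,-0.003],0,-1],[[0.039,-0.0275,-0.003],0,-1],[[0.039,-0.0275,-0.003],0,-1],[[0.039,-0.0275,-0.003],0,-1],[[0.039,-0.0275,-0.003],0,-1],[[0.039,-0.0275,-0.003],0,-1],[[0.039,-0.0275,-0.003],0,-1],[[0.039,-0.0275,-0.003],0,-1],[[0.039,-0.0275,-0.003],0,-1],[[0,0,0],0,-1],[[0,0,0],0,-1]]'
python3 -c "
from h import *
w=shot('wrist');cv2.imwrite('pics/w1.png',cv2.resize(w['image'],(800,600)))
for n,p in [('knob',[.5975,-.034,.092]),('ring',[.5815,.0555,.079])]:print(n,proj(w,p)*1.5625)
"
```

```text
t: 2.25
eef_pos: [0.5949, -0.0355, 0.2518]
eef_rot: [[0.938, 0.348, -0.001], [0.348, -0.938, -0.0], [-0.001, -0.0, -1.0]]
contact_force: [-0.4, 0.2, 0.7]
grip_width: 0.0853
finger_force: 0.0
knob [[404.54517264 264.38031051]]
ring [[289.16745539 240.20594283]]
```

View pics/w1.png

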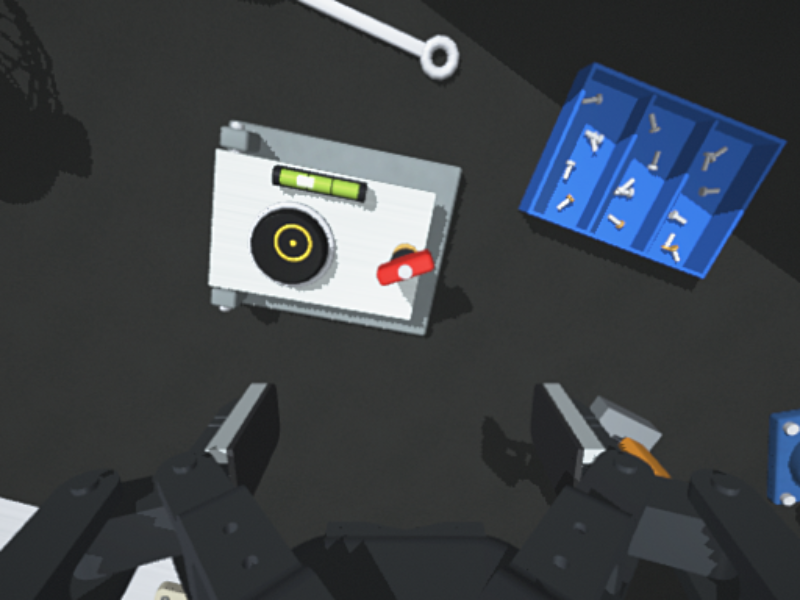

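The wrist view (800x600) shows the red wing centred near (405,267), lying about 19° off the tool's y. The ring is at (293,243), the tube level at (320,184) and its bubble near (305,181), displaced towards the hinge (left).

```bash
cat >> h.py <<'E'
def wrist():
    w=shot('wrist');hsv=cv2.cvtColor(w['image'],cv2.COLOR_BGR2HSV);R=np.array
    out={}
    red=cv2.inRange(hsv,R([0,120,70]),R([6,255,255]))|cv2.inRange(hsv,R([172,120,70]),R([180,255,255]))
    cs=cv2.findContours(red,0,1)[0]
    if cs:
        m=max(cs,key=cv2.contourArea);r=cv2.minAreaRect(m);out['wing']=r
    gr=cv2.inRange(hsv,R([30,90,60]),R([48,255,255]))
    out['hsv']=hsv;out['green']=gr
    return w,out
E
python3 - <<'E'
from h import *
w,o=wrist();s=bot.read_state();print(s['q'].round(3))
r=o['wing'];bx=cv2.boxPoints(r);print(r)
L=onz(w,bx,.098);print('wing c',L.mean(0).round(4))
e=[L[1]-L[0],L[2]-L[1]];e=max(e,key=np.linalg.norm);print('wing len/ang',np.linalg.norm(e),np.arctan2(e[1],e[0]))
cap=proj(w,[.5975,-.034,.105])
m=cv2.inRange(o['hsv'],np.array([22,100,90]),np.array([32,255,255]))
k=np.zeros_like(m);k[135:180,165:215]=m[135:180,165:215]
ys,xs=np.nonzero(k);el=cv2.minEnclosingCircle(np.c_[xs,ys].astype(np.int32));print('ring',el,onz(w,el[0],.078))
ys,xs=np.nonzero(o['green']);v=(xs>150)&(xs<260)&(ys>95)&(ys<140);print('green',v.sum(),np.linalg.lstsq(np.c_[xs[v],xs[v]*0+1],ys[v],rcond=None)[0],xs[v].min(),xs[v].max())
crop=w['image'][95:140,165:245];cv2.imwrite('pics/v.png',cv2.resize(crop,(800,450),interpolation=cv2.INTER_CUBIC))
E
```

```text
[-0.169  0.207 -0.027  1.337 -0.     2.619]
((258.26214599609375, 170.22702026367188), (14.851337432861328, 36.981300354003906), 72.89727020263672)
wing c [ 0.597  -0.0336  0.098 ]
wing len/ang 0.04289204061442663 -0.9142506210651529
ring ((186.6999969482422, 154.6999969482422), 12.624683380126953) [[0.58066931 0.05308138 0.078     ]]
green 468 [ 0.19806947 76.59526037] 178 229
```

View pics/v.png

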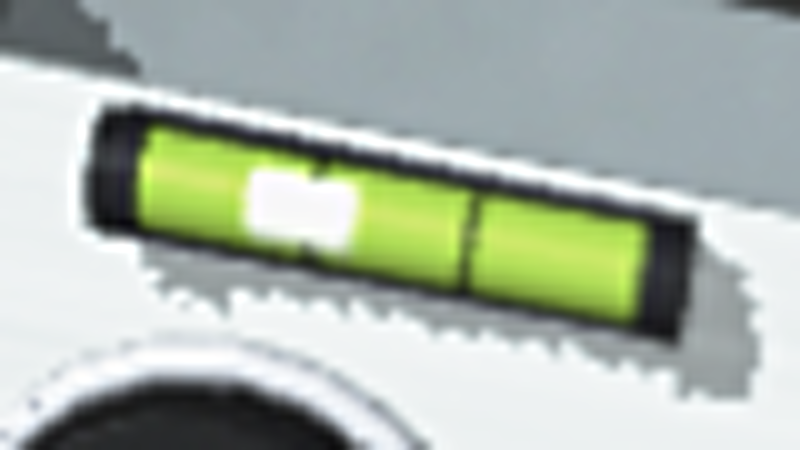

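```bash
python3 -m pendant '[[[0.0026,-0.001,0],0,0],[[0,0,0.01],-0.186,0],[[0,0,0.01],-0.186,0],[[0,0,0.01],-0.186,0],[[0,0,0.01],-0.186,0],[[0,0,0.01],-0.186,0],[[0,0,0.01],-0.186,0],[[0,0,0.01],-0.186,0],[[0,0,0.01],-0.186,0],[[0,0,0.01],-0.186,0],[[0,0,0.01],-0.186,0],[[0,0,0.01],-0.012,0],[[0,0,0],0,0],[[0,0,0],0,0]]'
python3 - <<'E'
from h import *
w,o=wrist();s=bot.read_state();print(s['q'].round(3))
r=o['wing'];L=onz(w,cv2.boxPoints(r),.098);print('wing c',L.mean(0).round(4))
e=max([L[1]-L[0],L[2]-L[1]],key=np.linalg.norm);print('len/ang',np.linalg.norm(e),np.arctan2(e[1],e[0]))
R=s['eef_rot'];print('yaw',np.arctan2(R[1,0],R[0,0]),'tool d',R.T@(L.mean(0)-s['eef_pos']))
E
```

```text
t: 4.1
eef_pos: [0.5976, -0.0337, 0.1424]
eef_rot: [[-0.609, 0.793, 0.0], [0.793, 0.609, -0.0], [-0.0, 0.0, -1.0]]
contact_force: [0.3, 0.6, -0.2]
grip_width: 0.0428
finger_force: 0.0
[-0.164  0.272 -0.178  1.119 -0.     0.752]
wing c [ 0.5953 -0.0342  0.098 ]
len/ang 0.04848350228809612 -0.8795644345921865
yaw 2.2254451429693782 tool d [ 0.00115926 -0.00228444  0.04463467]
```

```bash
python3 -m pendant '[[[0,-0.0005,0.022],0,0],[[0,0,0.022],0,0],[[0,0,0.022],0,0],[[0,0,0],0,0],[[0,0,0],0,0.4],[[0,0,0],0,0.6],[[0,0,0],0,0.8],[[0,0,0],0,0.9],[[0,0,0],0,0.9],[[0,0,0],0,0.9]]' 40
python3 - <<'E'
from h import *
s=bot.read_state();print(s['grip_width'],s['finger_force'],s['contact_force'],s['ft_torque'],s['q'].round(3))
E
```

```text
t: 5.4
eef_pos: [0.5977, -0.0345, 0.0777]
eef_rot: [[-0.61, 0.793, 0.002], [0.793, 0.61, -0.001], [-0.002, 0.0, -1.0]]
contact_force: [-2.0, -0.9, 6.3]
grip_width: 0.0123
finger_force: 39.5
0.012254867841662529 39.48842167854309 [-2.02195419 -0.87661924  6.25631091] [-0.2581524   0.49841957 -0.04629704] [-0.165  0.328 -0.252  0.989 -0.001  0.75 ]
```

```bash
python3 -m pendant '[[[0,0,0],0.18,0.9],[[0,0,0],0.18,0.9],[[0,0,0],0.18,0.9],[[0,0,0],0.18,0.9],[[0,0,0],0.18,0.9],[[0,0,0],0.18,0.9],[[0,0,0],0.18,0.9],[[0,0,0],0.18,0.9],[[0,0,0],0.18,0.9],[[0,0,0],0.18,0.9],[[0,0,0],0.18,0.9],[[0,0,0],0,0.9],[[0,0,0],0,0.9]]'
python3 - <<'E'
from h import *
w,o=wrist();s=bot.read_state();print(s['q'].round(3),s['contact_force'],s['ft_torque'],s['grip_width'])
cv2.imwrite('pics/w2.png',cv2.resize(w['image'],(800,600)))
E
```

```text
t: 7.02
eef_pos: [0.5976, -0.0345, 0.0777]
eef_rot: [[0.97, 0.244, 0.001], [0.244, -0.97, -0.001], [0.001, 0.002, -1.0]]
contact_force: [-3.0, -1.6, 6.5]
grip_width: 0.0124
finger_force: 39.5
[-1.65e-01  3.28e-01 -2.52e-01  9.90e-01 -1.00e-03  2.73e+00] [-2.19679906 -0.53372757  7.31496459] [-0.31615712  0.61416365 -0.08760657] 0.012354989552896245
```

View pics/w2.png

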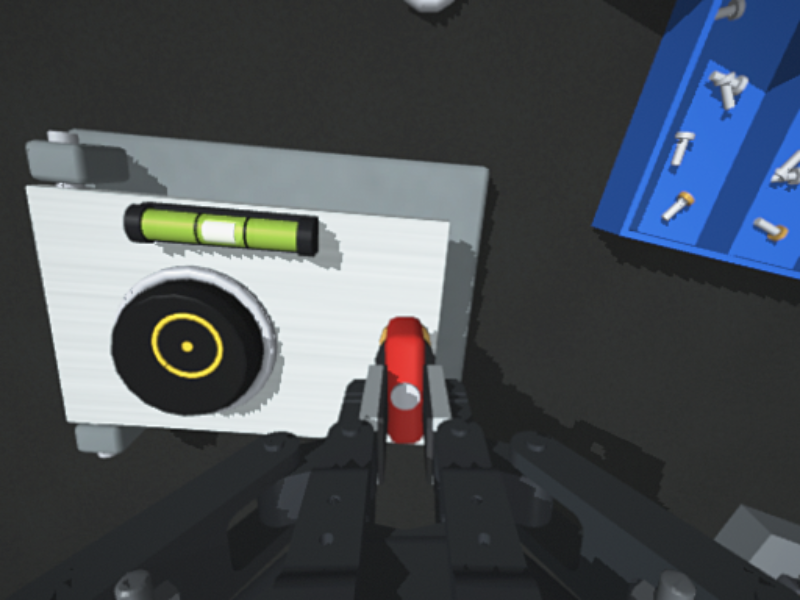

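The bubble now spans about x 201–236 and the lines are near 196 and 247, so it's almost centred. I'll measure the rest with an intensity profile along the tube.

```bash
cat >> h.py <<'E'
def level():
    """bubble centre minus mid of the lines, mm toward the screw side (image right), from a profile along the tube"""
    w=shot('wrist');hsv=cv2.cvtColor(w['image'],cv2.COLOR_BGR2HSV)
    g=cv2.inRange(hsv,np.array([30,90,60]),np.array([48,255,255]))
    g=cv2.morphologyEx(g,cv2.MORPH_CLOSE,np.ones((5,27),np.uint8))
    m=max(cv2.findContours(g,0,1)[0],key=cv2.contourArea);(cx,cy),wh,an=cv2.minAreaRect(m)
    if wh[0]<wh[1]: an-=90
    M=cv2.getRotationMatrix2D((cx,cy),an,8);M[:,2]+=np.array([200,40])-[cx,cy]
    r=cv2.warpAffine(w['image'],M,(400,80),flags=cv2.INTER_CUBIC)
    return w,r,max(wh),an
E
python3 - <<'E'
from h import *
w,r,l,an=level();print(l,an)
b=r[20:50,:,0].mean(0);g=r[20:50,:,1].mean(0)
print('B',b[::4].astype(int).tolist());print('G',g[::4].astype(int).tolist())
E
```

```text
100.49467468261719 5.19442892074585
B [107, 107, 107, 107, 107, 107, 107, 107, 107, 107, 107, 107, 107, 108, 109, 106, 99, 88, 77, 67, 65, 70, 81, 91, 97, 102, 112, 158, 212, 249, 254, 254, 249, 246, 246, 246, 246, 245, 245, 245, 245, 245, 246, 246, 246, 246, 245, 246, 246, 246, 245, 245, 245, 245, 245, 245, 245, 245, 245, 245, 246, 246, 246, 246, 246, 249, 253, 252, 243, 199, 146, 115, 118, 123, 126, 129, 130, 127, 122, 109, 94, 76, 64, 60, 66, 80, 95, 103, 102, 100, 100, 99, 98, 98, 99, 100, 101, 102, 103, 103]
G [218, 218, 218, 218, 218, 218, 218, 218, 218, 218, 218, 219, 220, 224, 226, 217, 198, 153, 106, 76, 80, 113, 159, 199, 218, 225, 221, 228, 238, 246, 247, 248, 247, 246, 246, 246, 246, 246, 246, 246, 246, 246, 246, 246, 246, 246, 246, 246, 246, 246, 246, 246, 246, 246, 246, 246, 246, 246, 246, 246, 246, 246, 246, 246, 246, 248, 249, 244, 232, 223, 223, 229, 233, 234, 234, 235, 236, 239, 243, 219, 177, 118, 72, 65, 101, 159, 206, 233, 225, 219, 217, 216, 216, 216, 217, 217, 218, 219, 219, 219]
```

```bash
python3 -m pendant '[[[0,0,0],0.075,0.9],[[0,0,0],0.075,0.9],[[0,0,0],0,0.9],[[0,0,0],0,0],[[0,0,0],0,0],[[0,0,0],0,0],[[0,0,-0.03],0,0],[[0,0,-0.04],0,0],[[0,-0.03,-0.01],0,0],[[0,-0.03,0],0,0],[[0,0,0],0,0],[[0,0,0],0,0]]'
python3 - <<'E'
from h import *
w,r,l,an=level();print(l,an,w['pose'][:3,3])
b=r[20:50,:,0].mean(0);g=r[20:50,:,1].mean(0)
print('B',b[::4].astype(int).tolist());print('G',g[::4].astype(int).tolist())
E
```

```text
t: 8.62
eef_pos: [0.5912, 0.0257, 0.1558]
eef_rot: [[0.995, 0.097, -0.0], [0.097, -0.995, -0.0], [-0.0, 0.0, -1.0]]
contact_force: [-0.1, 0.7, 0.3]
grip_width: 0.0429
finger_force: 0.0
68.25167083740234 -3.9451828002929688 [0.66732523 0.03306745 0.31978919]
B [94, 94, 95, 94, 94, 94, 94, 94, 94, 94, 94, 94, 94, 94, 94, 94, 94, 94, 94, 94, 94, 94, 94, 95, 95, 96, 87, 72, 60, 59, 66, 77, 84, 82, 96, 116, 168, 224, 254, 254, 250, 248, 246, 246, 246, 246, 246, 246, 246, 246, 246, 246, 246, 246, 246, 246, 246, 246, 246, 246, 249, 254, 252, 244, 201, 145, 98, 90, 81, 72, 62, 56, 60, 74, 88, 92, 94, 93, 91, 91, 91, 92, 92, 92, 92, 91, 91, 91, 91, 91, 91, 91, 91, 91, 91, 91, 91, 91, 91, 91]
G [218, 219, 219, 219, 219, 219, 219, 219, 219, 219, 219, 219, 219, 219, 219, 219, 219, 219, 219, 219, 219, 219, 220, 222, 225, 230, 203, 158, 123, 117, 142, 184, 215, 219, 224, 227, 234, 243, 248, 248, 247, 247, 247, 246, 246, 246, 246, 246, 246, 246, 246, 246, 246, 246, 246, 246, 246, 246, 246, 246, 247, 248, 247, 246, 239, 230, 226, 232, 213, 176, 134, 111, 124, 169, 210, 221, 225, 223, 220, 220, 219, 219, 220, 220, 220, 220, 220, 220, 220, 220, 220, 220, 219, 220, 220, 219, 219, 220, 220, 220]
```

```bash
cat >> h.py <<'E'
def ring(w,lo=(22,100,90)):
    m=cv2.inRange(cv2.cvtColor(w['image'],cv2.COLOR_BGR2HSV),np.array(lo),np.array([32,255,255]))
    m=cv2.morphologyEx(m,cv2.MORPH_CLOSE,np.ones((3,3),np.uint8))
    best=None
    for c in cv2.findContours(m,cv2.RETR_EXTERNAL,cv2.CHAIN_APPROX_NONE)[0]:
        if len(c)<25: continue
        e=cv2.fitEllipse(c)
        if min(e[1])/max(e[1])>.6 and (best is None or e[1][0]>best[1][0]): best=e
    return best
E
python3 - <<'E'
from h import *
w=shot('wrist');e=ring(w);print(e,onz(w,e[0],.081))
a=shot('scene');b=shot('side')
print(tri([(w,e[0]),(a,(282.5,202))]),tri([(w,e[0]),(b,(236.1,203.5))]))
E
```

```text
((226.29222106933594, 200.3318634033203), (29.381807327270508, 31.31525993347168), 104.021484375) [[0.58182924 0.05413555 0.081     ]]
(array([0.57781882, 0.05458334, 0.0685698 ]), [np.float64(0.0007750025836555251), np.float64(0.0007750025836555342)]) (array([0.58004414, 0.05636483, 0.0725755 ]), [np.float64(0.001899249783544463), np.float64(0.0018992497835445116)])
```

```bash
python3 -m pendant '[[[-0.0203,0.039,-0.012],0,-1],[[-0.0203,0.039,-0.012],0,-1],[[-0.0203,0.039,-0.012],0,-1],[[-0.0203,0.039,-0.012],0,-1],[[-0.0203,0.039,-0.012],0,-1],[[-0.0203,0.039,-0.012],0,-1],[[-0.0203,0.039,-0.012],0,-1],[[-0.0203,0.039,-0.012],0,-1],[[0,0,0],0,-1],[[0,0,0],0,-1]]'
python3 - <<'E'
from h import *
w=shot('wrist');print(bot.read_state()['q'].round(3))
c=blobs(w,[7,150,60],[20,255,255],100);print([(cv2.minAreaRect(x),cv2.contourArea(x)) for x in c])
print(proj(w,[[.475,-.307,.112],[.475,-.307,.03]])*1.5625)
cv2.imwrite('pics/w3.png',cv2.resize(w['image'],(800,600)))
E
```

```text
t: 10.07
eef_pos: [0.4594, -0.3004, 0.2518]
eef_rot: [[0.995, 0.096, -0.0], [0.096, -0.995, 0.001], [-0.0, -0.001, -1.0]]
contact_force: [-0.6, 0.4, -0.3]
grip_width: 0.0857
finger_force: 0.0
[-0.696  0.123 -0.128  1.321  0.     2.349]
[(((266.7547302246094, 161.85848999023438), (23.62601661682129, 55.08157730102539), 15.945395469665527), 285.0)]
[[416.15160443 254.27308155]
 [413.90580868 235.76091913]]
```

View pics/w3.png

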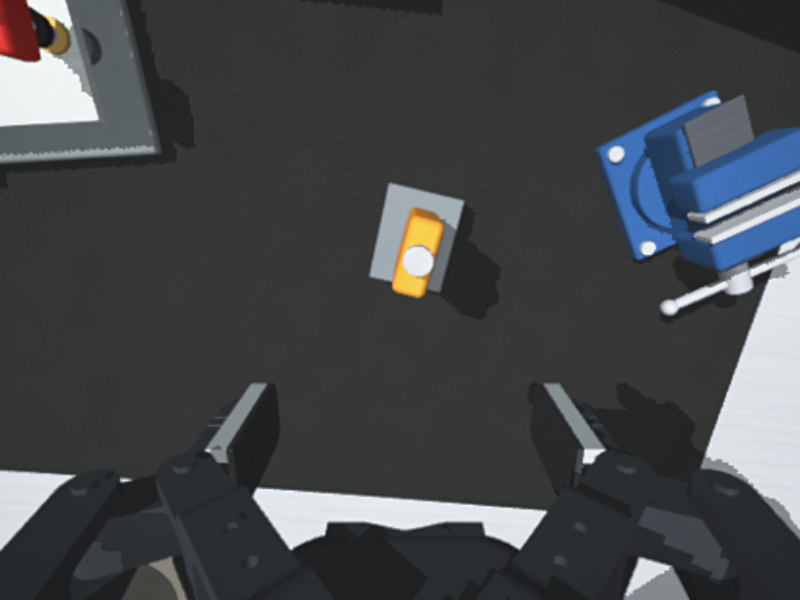

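The wrist view shows the gauge's cap at (418,260), with the orange case's long side leaning about 15° right of image-up. The vise is well clear at the right.

```bash
python3 - <<'E'
from h import *
w=shot('wrist');s=bot.read_state();R=s['eef_rot'];img=w['image'];hsv=cv2.cvtColor(img,cv2.COLOR_BGR2HSV)
o=cv2.inRange(hsv,np.array([7,150,60]),np.array([25,255,255]));k=np.zeros_like(o);k[125:195,245:290]=o[125:195,245:290]
pts=cv2.findNonZero(k);hull=cv2.convexHull(pts)
r=cv2.minAreaRect(pts);print(r);L=onz(w,cv2.boxPoints(r),.10)
e=max([L[1]-L[0],L[2]-L[1]],key=np.linalg.norm);t=R.T@e;t*=np.sign(t[0]);print('case turn',np.arctan2(t[1],t[0]),np.linalg.norm(e))
cap=cv2.inRange(hsv,np.array([0,0,170]),np.array([180,60,255]));q=np.zeros_like(cap);q[150:182,250:285]=cap[150:182,250:285]
c=max(cv2.findContours(q,0,1)[0],key=cv2.contourArea);ce=cv2.minEnclosingCircle(c);print(ce)
P=onz(w,ce[0],.122)[0];print('cap',P,'tool d',R.T@(P-s['eef_pos']))
st=cv2.inRange(hsv,np.array([90,5,90]),np.array([130,70,200]));q=np.zeros_like(st);q[110:195,230:302]=st[110:195,230:302];q|=k
c=max(cv2.findContours(q,0,1)[0],key=cv2.contourArea);r=cv2.minAreaRect(c);print(r);L=onz(w,cv2.boxPoints(r),.03);print('stand',L.mean(0),[np.linalg.norm(L[i+1]-L[i]) for i in(0,1)])
e=max([L[1]-L[0],L[2]-L[1]],key=np.linalg.norm);t=R.T@e;t*=np.sign(t[0]);print('stand turn',np.arctan2(t[1],t[0]))
E
```

```text
((267.390625, 162.0215606689453), (23.7009220123291, 55.08053970336914), 15.422160148620605)
case turn 0.2706085146489122 0.06363055203480768
((267.6199951171875, 166.6199951171875), 9.970501899719238)
cap [ 0.47303698 -0.30769606  0.122     ] tool d [0.01259008 0.00970709 0.12950766]
((265.1764831542969, 154.7941131591797), (49.71980285644531, 67.90996551513672), 14.03624439239502)
stand [ 0.46789403 -0.30724277  0.03      ] [np.float64(0.09416900705201428), np.float64(0.06676636236315922)]
stand turn 0.2650499542871376
```

```bash
python3 -m pendant '[[[0.013,0.0095,0.02],0,-1],[[0,0,0.02],0.135,-1],[[0,0,0.02],0.135,-1],[[0,0,0.03],0,-1],[[0,0,0.03],0,-1],[[0,0,0.03],0,-1],[[0,0,0.025],0,-1],[[0,0,0.012],0,-1],[[0,0,0],0,-1],[[0,0,0],0,-0.3],[[0,0,0],0,0.1],[[0,0,0],0,0.4],[[0,0,0],0,0.7],[[0,0,0],0,0.7],[[0,0,0],0,0.7],[[0,0,0],0,0.7]]' 60
python3 -c "
from h import *
s=bot.read_state();print(s['q'].round(3),s['contact_force'],s['ft_torque'])"
```

```text
t: 12.18
eef_pos: [0.4742, -0.3088, 0.066]
eef_rot: [[0.985, -0.172, 0.001], [-0.172, -0.985, -0.0], [0.001, 0.0, -1.0]]
contact_force: [-0.8, 1.3, 5.8]
grip_width: 0.024
finger_force: 59.4
[-0.692  0.288 -0.337  0.945  0.     2.623] [-0.84552043  1.31987577  5.80631064] [ 0.35642747  0.120946   -0.04558359]
```

```bash
python3 -m pendant '[[[0,0,-0.005],0,0.7],[[0,0,-0.01],0,0.7],[[0,0,-0.015],0,0.7],[[0,0,-0.02],0,0.7],[[0,0,-0.03],0,0.7],[[0,0,-0.03],0,0.7],[[0,0,-0.025],0,0.7],[[0,0,0],0,0.7],[[0,0,0],0,0.7],[[0,0,0],0,0.7]]'
python3 -c "
from h import *
s=bot.read_state();print(s['q'].round(3),s['contact_force'],s['ft_torque'])
w=shot('wrist');cv2.imwrite('pics/w4.png',w['image'])
b=shot('side');a=shot('scene');c=np.hstack([cv2.resize(x['image'][y:y+100,u:u+100],(400,400),interpolation=2) for x,u,y in [(a,130,80),(b,290,110)]]);cv2.imwrite('pics/s4.png',c)"
```

```text
t: 13.42
eef_pos: [0.4727, -0.3078, 0.1985]
eef_rot: [[0.985, -0.172, -0.002], [-0.172, -0.985, 0.002], [-0.003, -0.002, -1.0]]
contact_force: [0.6, 0.3, -2.4]
grip_width: 0.0244
finger_force: 59.1
[-0.692  0.178 -0.176  1.22  -0.     2.623] [ 0.64464267  0.32515897 -2.44162127] [-0.00790914  0.03549757  0.01451217]
```

View pics/w4.png

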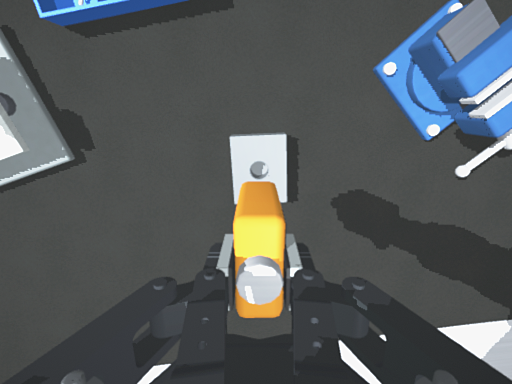

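The gauge is held: its cap is at (260,281), the empty stand hole at (259,169), and the case is square to the pads.

```bash
python3 - <<'E'
from h import *
w=shot('wrist');s=bot.read_state();R=s['eef_rot'];hsv=cv2.cvtColor(w['image'],cv2.COLOR_BGR2HSV)
q=cv2.inRange(hsv,np.array([0,0,60]),np.array([180,70,255]));k=np.zeros_like(q);k[252:312,232:288]=q[252:312,232:288]
k=cv2.morphologyEx(k,cv2.MORPH_OPEN,np.ones((5,5),np.uint8))
c=max(cv2.findContours(k,0,1)[0],key=cv2.contourArea);e=cv2.minEnclosingCircle(c);print(e)
P=onz(w,e[0],.2545)[0];print('cap',P,'tool',R.T@(P-s['eef_pos']))
print('hole',onz(w,[259,169.5],.03))
# case top edge: far corners
o=cv2.inRange(hsv,np.array([7,150,60]),np.array([25,255,255]));ys,xs=np.nonzero(o[170:330,225:295]);ys+=170;xs+=225
print(ys.min(),ys.max(),[ (y,xs[ys==y].min(),xs[ys==y].max()) for y in (190,210,225,300,312)])
for x in(-.029,.029):
  for h in(.098,.029):print(x,h,proj(w,s['eef_pos']+R@np.array([x,0,.051-h])))
E
```

```text
((258.9778747558594, 279.73284912109375), 24.8262882232666)
cap [ 0.47380149 -0.30886444  0.2545    ] tool [ 0.00064584  0.00050119 -0.05532961]
hole [[ 0.47330613 -0.30860233  0.03      ]]
182 317 [(190, np.int64(241), np.int64(275)), (210, np.int64(236), np.int64(281)), (225, np.int64(233), np.int64(285)), (300, np.int64(236), np.int64(282)), (312, np.int64(238), np.int64(280))]
-0.029 0.098 [[257.99348795 319.7968969 ]]
-0.029 0.029 [[258.30996395 251.71959163]]
0.029 0.098 [[257.87649067 214.59649424]]
0.029 0.029 [[258.26008385 176.67968252]]
```

```bash
python3 -m pendant '[[[0,0,0],-0.18,0.7],[[0,0,0],-0.18,0.7],[[0,0,0],-0.18,0.7],[[0,0,0],-0.18,0.7],[[0.02,-0.024,0],0,0.7],[[0.03,-0.036,0],0,0.7],[[0.03,-0.036,0],0,0.7],[[0.03,-0.036,0],0,0.7],[[0.03,-0.036,0],0,0.7],[[0.03,-0.036,0],0,0.7],[[0.03,-0.036,0],0,0.7],[[0.01,-0.012,0],0,0.7],[[0,0,0],0,0.7],[[0,0,0],0,0.7]]'
python3 - <<'E'
from h import *
w=shot('wrist');s=bot.read_state();R=s['eef_rot'];e=ring(w);print(e)
P=onz(w,e[0],.081)[0];print(P,'tool',R.T@(P-s['eef_pos']),s['q'].round(3),s['contact_force'])
cv2.imwrite('pics/w5.png',w['image'])
E
```

```text
t: 15.38
eef_pos: [0.5219, 0.0149, 0.2]
eef_rot: [[0.855, 0.519, -0.0], [0.519, -0.855, -0.001], [-0.001, 0.0, -1.0]]
contact_force: [-0.3, -0.5, -2.3]
grip_width: 0.0241
finger_force: 59.4
((255.08465576171875, 111.40864562988281), (29.342683792114258, 30.706912994384766), 175.6153564453125)
[0.57921749 0.05493324 0.081     ] tool [ 0.06992491 -0.00471011  0.11896694] [-9.500e-02  1.000e-01 -2.630e-01  1.208e+00 -1.000e-03  2.501e+00] [-0.77130588 -0.74036715 -2.79325316]
```

View pics/w5.png

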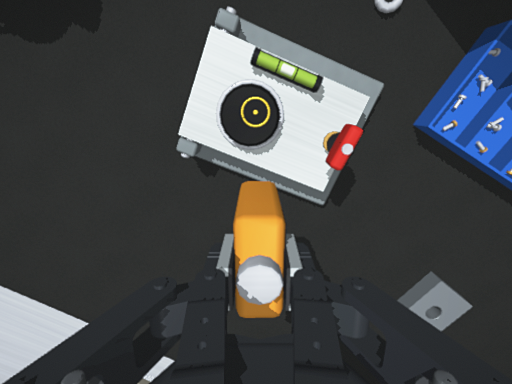

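The ring is at (255,111), about 70 mm ahead of the gauge, and the bubble still sits between its lines. I'll look again from the opposite side with the hand turned half round, to cancel the camera's bias.

```bash
python3 -m pendant '[[[0.047,-0.003,0],0,0.7],[[0.047,-0.003,0],0,0.7],[[0.046,-0.003,0],0,0.7],[[0,0,0],-0.185,0.7],[[0,0,0],-0.185,0.7],[[0,0,0],-0.185,0.7],[[0,0,0],-0.185,0.7],[[0,0,0],-0.185,0.7],[[0,0,0],-0.185,0.7],[[0,0,0],-0.185,0.7],[[0,0,0],-0.185,0.7],[[0,0,0],-0.185,0.7],[[0,0,0],-0.185,0.7],[[0,0,0],-0.185,0.7],[[0,0,0],-0.185,0.7],[[0,0,0],-0.185,0.7],[[0,0,0],-0.185,0.7],[[0,0,0],-0.185,0.7],[[0,0,0],-0.185,0.7],[[0,0,0],-0.18,0.7]]'
python3 -m pendant '[[[0,0,0],0,0.7],[[0,0,0],0,0.7]]'
python3 - <<'E'
from h import *
w=shot('wrist');s=bot.read_state();R=s['eef_rot'];e=ring(w);print(e)
P=onz(w,e[0],.081)[0];print(P,'tool',R.T@(P-s['eef_pos']),s['q'].round(3),s['contact_force'])
hsv=cv2.cvtColor(w['image'],cv2.COLOR_BGR2HSV);q=cv2.inRange(hsv,np.array([0,0,60]),np.array([180,70,255]));k=np.zeros_like(q);k[252:312,232:288]=q[252:312,232:288]
k=cv2.morphologyEx(k,cv2.MORPH_OPEN,np.ones((5,5),np.uint8));c=max(cv2.findContours(k,0,1)[0],key=cv2.contourArea);print(cv2.minEnclosingCircle(c))
E
```

```text
t: 17.92
eef_pos: [0.637, 0.0946, 0.1999]
eef_rot: [[-0.853, -0.522, -0.0], [-0.522, 0.853, -0.0], [0.001, -0.0, -1.0]]
contact_force: [0.5, 1.0, -3.1]
grip_width: 0.0238
finger_force: 59.5
t: 18.18
eef_pos: [0.637, 0.0955, 0.2]
eef_rot: [[-0.857, -0.515, -0.0], [-0.515, 0.857, -0.0], [0.0, -0.0, -1.0]]
contact_force: [0.1, -0.2, -2.8]
grip_width: 0.024
finger_force: 59.5
((253.33944702148438, 113.78410339355469), (29.22072410583496, 30.36334800720215), 172.73651123046875)
[0.57831257 0.05489797 0.081     ] tool [ 0.07124554 -0.00469892  0.11904754] [ 0.049  0.315  0.004  1.26  -0.    -0.493] [-0.43184481 -0.11695412 -2.13461313]
((259.0, 279.5540466308594), 24.67165184020996)
```

```bash
python3 -m pendant '[[[0.0236,-0.0017,0],0,0.7],[[0.0236,-0.0017,0],0,0.7],[[0.0235,-0.0017,0],0,0.7],[[0,0,0.02],0,0.7],[[0,0,0.02],0,0.7],[[0,0,0.01],0,0.7],[[0,0,0],0,0.7],[[0,0,0],0,0.7]]'
python3 - <<'E'
from h import *
f=[]
a=shot('scene');
for i in range(8): b=shot('side') ;s=bot.read_state();f.append(s['contact_force'])
print(s['eef_pos'],np.mean(f,0),np.std(f,0))
w=shot('wrist')
c=np.hstack([cv2.resize(x['image'][y:y+90,u:u+90],(400,400),interpolation=2) for x,u,y in [(a,235,150),(b,190,150)]]);cv2.imwrite('pics/s6.png',c)
E
```

```text
t: 19.23
eef_pos: [0.5798, 0.0554, 0.1509]
eef_rot: [[-0.855, -0.518, 0.001], [-0.518, 0.855, -0.0], [-0.001, -0.001, -1.0]]
contact_force: [0.0, 0.2, -1.8]
grip_width: 0.0241
finger_force: 59.4
[0.57915291 0.05536015 0.15025221] [-0.29266497 -0.03150437 -2.44195195] [0.42152999 0.36842311 0.46969516]
```

View pics/s6.png

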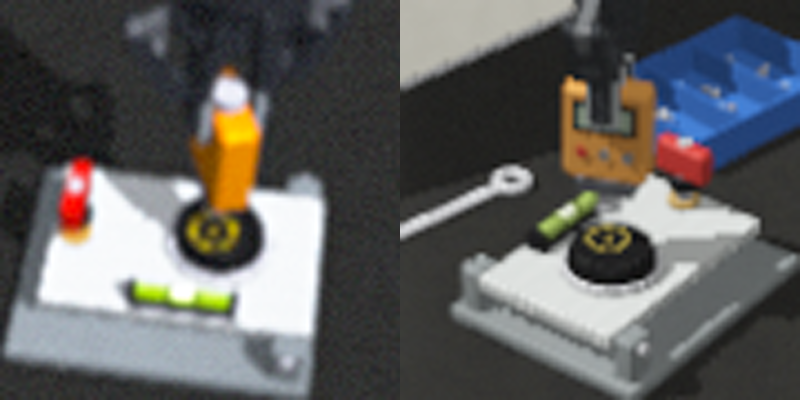

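In the crops the ring is at (213,232) in the scene view and (605,238) in the side view. The foot is just visible in the side view at about (605,190). I'll check the offset by projecting known points into both views.

```bash
python3 - <<'E'
from h import *
a=shot('scene');b=shot('side');w=shot('wrist');s=bot.read_state();R=s['eef_rot'];T=s['eef_pos']
for n,c,box in(('scene',a,(255,150,320,210)),('side',b,(215,150,260,205))):
    e=None
    hsv=cv2.cvtColor(c['image'],cv2.COLOR_BGR2HSV)
    m=cv2.inRange(hsv,np.array([7,150,60]),np.array([20,255,255]));x0,y0,x1,y1=box
    k=np.zeros_like(m);k[y0:y1,x0:x1]=m[y0:y1,x0:x1];ys,xs=np.nonzero(k);print(n,'orange',xs.min(),xs.max(),ys.min(),ys.max(),xs.mean(),ys.mean())
    g=[T+R@np.array([x,y,.051-h]) for x in(-.029,.029) for y in(-.0125,.0125) for h in(.029,.098)]
    p=proj(c,np.array(g));print(' pred box',p.min(0),p.max(0))
    print(' foot pred',proj(c,T+R@np.array([0,0,.051])),'TCP proj on mark z',proj(c,[T[0],T[1],.081]),'knob pred',proj(c,[.5977,-.0345,.092]))
    y=cv2.inRange(hsv,np.array([20,90,60]),np.array([33,255,255]));k=np.zeros_like(y)
    bx=(272,192,296,212) if n=='scene' else (226,198,250,212);k[bx[1]:bx[3],bx[0]:bx[2]]=y[bx[1]:bx[3],bx[0]:bx[2]];ys,xs=np.nonzero(k);print(' ring',xs.min(),xs.max(),ys.min(),ys.max(),xs.mean(),ys.mean())
cs=w['image'][:,:];cv2.imwrite('pics/w7.png',cs)
print(ring(w))
E
```

```text
scene orange 278 293 165 197 285.9043062200957 186.64593301435406
 pred box [277.31844058 164.09272194] [293.81170331 197.91980412]
 foot pred [[283.6050342  195.75397213]] TCP proj on mark z [[283.17707456 199.66866936]] knob pred [[251.77637126 194.244634  ]]
 ring 277 288 197 206 282.53409090909093 202.10227272727272
side orange 226 247 167 190 236.26277372262774 180.15328467153284
 pred box [226.46818687 164.53655672] [248.01953404 191.6405753 ]
 foot pred [[237.20542935 196.12598963]] TCP proj on mark z [[237.19131195 201.10265426]] knob pred [[254.02986394 184.98101885]]
 ring 231 241 201 206 236.29545454545453 203.47727272727272
None
```

View pics/w7.png

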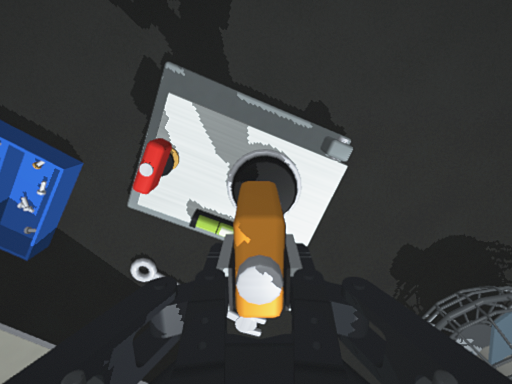

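```bash
python3 -m pendant '[[[0.0005,-0.0005,0.005],0,0.7],[[0,0,0.004],0,0.7],[[0,0,0.003],0,0.7],[[0,0,0.001],0,0.7],[[0,0,0],0,0.7],[[0,0,0],0,0.7]]'; python3 -m pendant '[[[0,0,0.001],0,0.7],[[0,0,0],0,0.7]]';python3 -m pendant '[[[0,0,0.001],0,0.7],[[0,0,0],0,0.7]]'
```

```text
t: 20.62
eef_pos: [0.5791, 0.0547, 0.1373]
eef_rot: [[-0.855, -0.519, 0.0], [-0.519, 0.855, 0.0], [-0.0, -0.0, -1.0]]
contact_force: [-0.3, -0.1, -2.2]
grip_width: 0.024
finger_force: 59.4
t: 20.88
eef_pos: [0.5789, 0.0547, 0.1361]
eef_rot: [[-0.855, -0.519, -0.0], [-0.519, 0.855, 0.0], [0.0, 0.0, -1.0]]
contact_force: [0.3, -0.1, -1.7]
grip_width: 0.0242
finger_force: 59.4
t: 21.12
eef_pos: [0.5788, 0.0547, 0.135]
eef_rot: [[-0.855, -0.519, -0.0], [-0.519, 0.855, 0.0], [0.0, 0.0, -1.0]]
contact_force: [0.2, -1.2, -2.3]
grip_width: 0.0239
finger_force: 59.4
```

```bash
for i in 1 2 3; do python3 -m pendant '[[[0,0,0.001],0,0.7],[[0,0,0],0,0.7]]' | grep -E 'eef_pos|contact'; done
```

```text
eef_pos: [0.5788, 0.0547, 0.134]
contact_force: [0.2, 0.1, -1.6]
eef_pos: [0.5788, 0.0547, 0.133]
contact_force: [0.5, -0.6, -2.0]
eef_pos: [0.5788, 0.0547, 0.132]
contact_force: [0.1, -0.0, -2.9]
```

```bash
python3 -m pendant '[[[0,0,0.001],0,0.7],[[0,0,0],0,0.7]]' | grep -E 'eef_pos|contact'; python3 -m pendant '[[[0,0,0.001],0,0.7],[[0,0,0],0,0.7]]' | grep -E 'eef_pos|contact'; python3 - <<'E'
from h import *
f=[]
for i in range(6): c=shot('side');f.append(bot.read_state()['contact_force'])
print(np.mean(f,0))
E
```

```text
eef_pos: [0.5788, 0.0547, 0.131]
contact_force: [0.3, 0.2, -2.0]
eef_pos: [0.5788, 0.0547, 0.13]
contact_force: [-0.5, -0.2, -2.0]
[-0.30832408 -0.15703523 -2.49903219]
```

```bash
for i in 1 2 3; do python3 -m pendant '[[[0,0,0.001],0,0.7],[[0,0,0],0,0.7]]' | grep -E 'eef_pos|contact'; done;  python3 - <<'E'
from h import *
f=[]
for i in range(6): c=shot('side');f.append(bot.read_state()['contact_force'])
print(np.mean(f,0))
cv2.imwrite('pics/s8.png',cv2.resize(c['image'][150:230,190:290],(800,600),interpolation=cv2.INTER_CUBIC))
E
```

```text
eef_pos: [0.5788, 0.0547, 0.129]
contact_force: [-0.0, -0.2, -2.3]
eef_pos: [0.5788, 0.0547, 0.128]
contact_force: [0.3, -0.6, -1.4]
eef_pos: [0.5788, 0.0547, 0.127]
contact_force: [0.3, 0.5, -3.1]
[-0.05686908  0.22151206 -2.45418052]
```

View pics/s8.png

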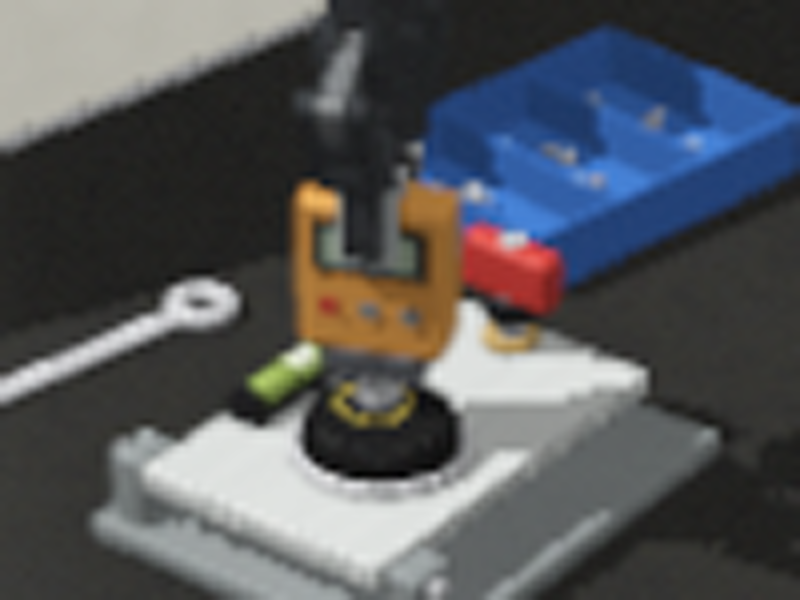

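The side crop shows the gauge upright. Its foot, at about (378,400), is just above and within the ring, which is centred at (372,402). There is no contact yet, so I'll keep going down.

```bash
python3 -m pendant '[[[-0.0004,-0.0006,0.001],0,0.7],[[0,0,0],0,0.7]]' | grep -E 'eef_pos|contact'; for i in 1 2; do python3 -m pendant '[[[0,0,0.001],0,0.7],[[0,0,0],0,0.7],[[0,0,0],0,0.7]]' | grep -E 'eef_pos|contact'; done;  python3 - <<'E'
from h import *
f=[]
for i in range(6): c=shot('side');f.append(bot.read_state()['contact_force'])
print(np.mean(f,0))
E
```

```text
eef_pos: [0.5795, 0.0543, 0.126]
contact_force: [0.2, -0.1, -1.7]
eef_pos: [0.5795, 0.0544, 0.1251]
contact_force: [-0.2, 0.6, -1.8]
eef_pos: [0.5797, 0.0544, 0.1244]
contact_force: [-0.2, -0.1, 0.5]
[-0.43419899  0.09427505 -0.27075938]
```

```bash
python3 -m pendant '[[[0,0,0.001],0,0.7],[[0,0,0.0005],0,0.7],[[0,0,0],0,0.7],[[0,0,0],0,0.7]]' | grep -E 'eef_pos|contact';  cat > f.py <<'E'
from h import *
f=[];
for i in range(8): c=shot('side');s=bot.read_state();f.append(s['contact_force'])
print(s['t'],s['eef_pos'],np.mean(f,0),np.std(f,0)[2],s['ft_torque'],s['grip_width'])
E
python3 f.py
```

```text
eef_pos: [0.5797, 0.0544, 0.123]
contact_force: [-0.9, 1.0, 3.1]
25.925 [0.57975825 0.05436242 0.12279676] [-0.99263373  0.01115179  3.7619816 ] 0.5003035393843062 [0.08983    0.28444614 0.02098486] 0.02429568568386142
```

About 6.2 N on the rubber (3.76 N read, plus 2.45 N gauge weight). Holding.

```bash
python3 -m pendant '[[[0,0,0],0,0.7],[[0,0,0],0,0.7],[[0,0,0],0,0.7],[[0,0,0],0,0.7],[[0,0,0],0,0.7],[[0,0,0],0,0.7],[[0,0,0],0,0.7],[[0,0,0],0,0.7],[[0,0,0],0,0.7],[[0,0,0],0,0.7],[[0,0,0],0,0.7],[[0,0,0],0,0.7],[[0,0,0],0,0.7],[[0,0,0],0,0.7],[[0,0,0],0,0.7],[[0,0,0],0,0.7],[[0,0,0],0,0.7],[[0,0,0],0,0.7]]'|grep contact; python3 f.py;  python3 -m pendant '[[[0,0,0],0,0.7],[[0,0,0],0,0.7],[[0,0,0],0,0.7],[[0,0,0],0,0.7],[[0,0,0],0,0.7],[[0,0,0],0,0.7],[[0,0,0],0,0.7],[[0,0,0],0,0.7],[[0,0,0],0,0.7],[[0,0,0],0,0.7]]'|grep contact; python3 - <<'E'
from h import *
c=shot('side');a=shot('scene')
cv2.imwrite('pics/s9.png',np.hstack([cv2.resize(c['image'][165:225,205:265],(400,400),interpolation=2),cv2.resize(a['image'][165:235,240:310],(400,400),interpolation=2)]))
E
```

```text
contact_force: [-0.1, -0.2, 4.8]
28.575 [0.57962622 0.05432445 0.12263538] [0.14284941 0.17206077 4.31898468] 0.3801170577331583 [ 0.01181504 -0.07591067 -0.00077213] 0.023864394308688565
contact_force: [0.5, -0.5, 3.6]
```

View pics/s9.png

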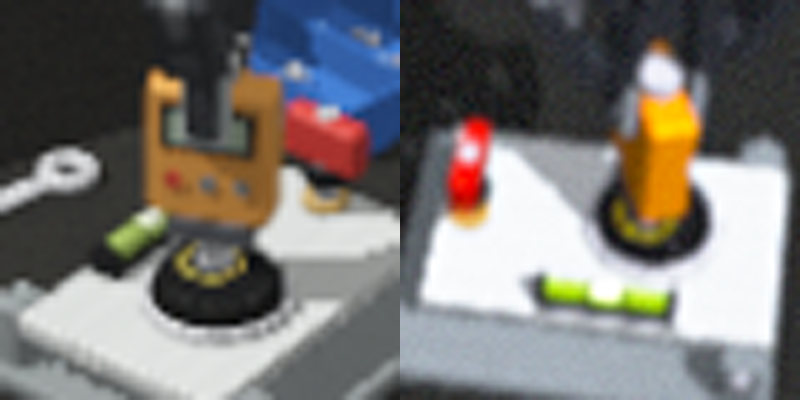

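In the side crop the foot (centre x≈213) sits inside the ring (178–247, centre 212), with yellow showing around it. The gauge is upright and the bubble is central, and the pressure has held at 6–7 N for over 3 s.

```bash
python3 f.py; python3 -c "
from cell import ticket
print(ticket.close_job())"
```

```text
30.325 [0.57960691 0.05435985 0.12263764] [ 0.71218103 -0.73889421  4.36350374] 0.4302818328350611 [-0.07908904 -0.19708487  0.00285861] 0.0243440919443556
the job is handed in; nothing more can be done
None
```

I handed the job in at about 30 s: the bubble read level to about 0.2 mm, the gauge was upright in the ring, centred to about 1–2 mm by camera, held at roughly 6–7 N for over 4 s, and the arm never touched the fan head, screw tray or spanner.

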